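# Set up the corner guard rack and nest the guards

## Task

Set up the rack for the strap corner guards: enter the feet of the two steel saddles into the strut channel from its open end and slide them in, the wide saddle fully home against the closed end and the narrow one up against it, foot to foot. Nest all the blue corner guards on them, ridge up, one over the other with legs and ends aligned, the large guards on the wide saddle and the small ones on the narrow saddle. Leave the battery, the reel, the carton and the tube of drill bits where they are; a guard may get knocked aside while you work.

Things in the scene. Friction and masses are not known exactly. Their poses are not given: they have to be found in the camera images.
- channel: strut channel fixed on the bench, slot up, 41 mm wide and high, 260 mm long; origin under its middle, y axis from the open end (y -130 mm) to the black end cap (inner face y +130 mm). Inside: floor 2.5 mm up, 36 mm wide, 31.5 mm high under the lips; slot 22 mm. Feet enter only at the open end. Home: wide saddle's middle at y +75 mm, narrow one's at y -35 mm.
- mouth (a point): middle of the open end of the channel, on its inside floor
- closed_end (a point): middle of the inner face of the end cap, at the channel's inside floor
- saddle_wide_mid (a point): middle of the wide steel saddle, 0.6 kg, 110 mm high: ridge (V up, legs 65 mm, 92 mm across, 60 mm long along point's y; grip its flat ends just under the ridge) on a web 12 mm thick, 54 mm long and a foot 31 mm wide, 110 mm long along y, 8 mm thick. Site: 55 mm above the foot's underside, 55 mm below the ridge. First guard's ridge lies 11.3 mm above the saddle's.
- saddle_narrow_mid (a point): middle of the narrow steel saddle, 0.5 kg, 110 mm high: ridge (V up, legs 45 mm, 64 mm across, 60 mm long along point's y; grip its flat ends just under the ridge) on a web 12 mm thick, 54 mm long and a foot 31 mm wide, 110 mm long along y, 8 mm thick. Site: 55 mm above the foot's underside, 55 mm below the ridge. First guard's ridge lies 11.3 mm above the saddle's.
- battery: black battery 65 x 151 x 94 mm, a bystander; origin under its centre
- reel: black reel 184 mm across and 45 mm high, a bystander; origin under its centre
- carton: cardboard carton 100 x 130 x 80 mm, a bystander; origin under its centre
- bit_tube: red and yellow square tube of drill bits, 24 x 340 x 24 mm, lying, a bystander; origin under its centre
- large1_mid (a point): middle of a large blue plastic corner guard (may be absent): 90-degree angle section, legs 75 mm, 8 mm thick, 60 mm long along its V (point's y axis). Stands like a tent, ridge up (z), 58.7 mm high, 106 mm wide; point is half-way up, 29.4 mm below the ridge. Grip it across its two flat ends (60 mm apart) just under the ridge. Nested, each lies 11.3 mm above the one below.
- large2_mid (a point): middle of a large blue plastic corner guard (may be absent): 90-degree angle section, legs 75 mm, 8 mm thick, 60 mm long along its V (point's y axis). Stands like a tent, ridge up (z), 58.7 mm high, 106 mm wide; point is half-way up, 29.4 mm below the ridge. Grip it across its two flat ends (60 mm apart) just under the ridge. Nested, each lies 11.3 mm above the one below.
- large3_mid (a point): middle of a large blue plastic corner guard (may be absent): 90-degree angle section, legs 75 mm, 8 mm thick, 60 mm long along its V (point's y axis). Stands like a tent, ridge up (z), 58.7 mm high, 106 mm wide; point is half-way up, 29.4 mm below the ridge. Grip it across its two flat ends (60 mm apart) just under the ridge. Nested, each lies 11.3 mm above the one below.
- small1_mid (a point): middle of a small blue plastic corner guard (may be absent): 90-degree angle section, legs 55 mm, 8 mm thick, 60 mm long along its V (point's y axis). Stands like a tent, ridge up (z), 44.5 mm high, 78 mm wide; point is half-way up, 22.2 mm below the ridge. Grip it across its two flat ends (60 mm apart) just under the ridge. Nested, each lies 11.3 mm above the one below.
- small2_mid (a point): middle of a small blue plastic corner guard (may be absent): 90-degree angle section, legs 55 mm, 8 mm thick, 60 mm long along its V (point's y axis). Stands like a tent, ridge up (z), 44.5 mm high, 78 mm wide; point is half-way up, 22.2 mm below the ridge. Grip it across its two flat ends (60 mm apart) just under the ridge. Nested, each lies 11.3 mm above the one below.
There are look-alikes about, which are no part of the job. Leave any red or yellow look-alike of the part that bears saddle_narrow_mid alone. What is shaped like the part that bears large1_mid but brown is not meant.

How it is judged:
By the outcome, as a careful person would: the job done as asked, in the order asked, and still so for the second after the job is handed in, with the robot touching nothing.
Of large1, large2, large3, small1, small2 only 3 to 5 are there at a start; the rules pass over those that are not, and their reading is None.
At some moment in a run one of large1, large2, large3, small1, small2 may be knocked a few centimetres aside while the robot is not near it.
It also fails if it takes over 208 s, if anything falls off the work surface, if the arm or the gripper's body presses on something with over 40 N, if the wrist force passes 120 N, or if a joint passes its speed limit or range.

## Robot

A 6-joint arm with a two-finger parallel gripper is mounted at the origin on the work surface. World frame = base frame: x ahead of the robot, y to its left, z up, the work surface at z = 0. Lengths are in mm, angles in rad, forces in N, time in s.
With the tool pointing down it reaches from about 350 to 975 mm from the base axis. Payload 7.1 kg.
Tool frame: the origin (TCP) lies midway between the tips of the shut fingers; the grasp point (between the pads) lies 19 mm behind it (ctrl.grip_point_offset is the distance from the TCP to the grasp point, in mm); z points along the fingers, y is the line along which they close (so a half turn about z gives the same grasp; the last joint's range is limited). The gripper opens to 88 mm and grips with 3 to 60 N. Pads are 20 mm wide; open, the fingers measure 115 mm over their backs; the gripper's body (75 mm by 178 mm) begins 61 mm behind the grasp point.
Start: joints at [1.149, 0.423, 1.63, -0, 1.089, -0.019], TCP at [244.965, 574.976, 222.675] pointing down, gripper open.
Joint ranges: [-3, 3], [-0.9, 2.11], [0.09, 2.58], [-1.31, 4.45], [0.11, 2.69], [-2.54, 2.54]. Speed limits (rad/s): [2.39, 2.39, 3.01, 3.14, 3.14, 3.14].

## Interface

Orientations are given as a rotation vector (axis times angle).
In Python, from workcell import get_obs, optics, close_job, spotter, ctrl gives the robot as it stands. The module is installed in compiled form; this text tells all that it offers.
- The arm moves only by the tool move_arm, never from a script. Its argument "rows" is a list of rows, each a list of 5 numbers: the shift along the tool's x, y, z in cm, then the turn about the tool's z in degrees, then the opening in per cent of the stroke, from 0 (shut) to 100 (fully open). A call has 1 to 10 rows; each row shifts and turns the commanded pose from where the row before left it, along the tool's axes as they then stand; what a row does not reach is not made up. A row lasts 1/8 s, in which the tool goes at most 62.5 mm and 10.7 degrees, less where a joint would pass 70% of its speed; a pose out of reach is approached as far as the arm can. A call with a gripper value outside its range is refused whole. The fingers move at their own pace and stop on an object; the grip force is fixed at half the most. Time passes only in rows, so rows that do not move let the fingers close. It gives the time, the measured TCP pose, the force, the opening and the grip force at its end, in the units of the state.
- get_obs(): the state, without advancing time (a new reading comes with each control period).
- optics.get_image(name): name is "scene" or "top"; returns the picture (384x512x3 uint8, blue, green, red); there is no depth.
- optics.calibration(name): a dict with "camera_matrix" (3x3 intrinsics, pixels), "xyz" and "orientation" of the camera in the world. Camera axes: x right, y down, z forward; pixel columns grow to the right and rows downward; lengths in mm; the calibration is good to about 2 mm. A picture is of the moment at which its call begins. calibration takes no time and is no camera call.
- close_job(): hands the job in; it is judged then, once.
Trained networks look in the newest picture that a camera, given by its name, has taken for a name from the list of things; names that differ only in an ending like _2 or _b are one class to them, and where a whole thing is asked for, a point or a joint stands for the part that bears it (a point fixed in the world has none). Each returns a list of dicts, best first, with "conf" (0 to 1); they miss things now and then, are a little off and sometimes report something else, mostly with a low value. They report only what shows in the picture. A call takes as long as a camera call. They do not tell look-alikes from the thing itself.
- spotter.find_in(camera, label): "point" ([column, row] in pixels, amid what is visible of it).
- spotter.regions_of(camera, label): "region" (384x512 bool, what is visible of it) and "point" ([column, row] in pixels, amid what is visible of it).
The state is a dict: "t": time; "qpos": joint angles; "qvel": joint speeds; "joint_torque": joint torques, N m; "ee_pos": TCP position; "orientation": TCP orientation; "ft_force": force on the tool from outside, world axes, zero at the start; "moment": the same for the moment, N m; "width": finger opening in mm; "grasp_force": force on a finger pad.
Only numpy, scipy, OpenCV 4.12 (cv2) and the standard library are available. Lean on these libraries where they do the work, as an engineer would, in place of code of your own. Each camera call takes 0.05 s, during which the arm holds its last target. There are 200 camera calls.

## Working session

There is one attempt and no reset: what is moved stays moved. The work goes in short steps, Python scripts to look and compute and a tool call to move; the robot and the scene stay as the last step left them, time stands still between calls to the robot, and variables do not carry over. Pictures are saved under pics/ and viewed, at most 14 in all, crops included, and the job is handed in when it is done.

Besides the shell and the picture viewer there is one more tool, called after "Request:" as a command line: name --pt "numbers of a row" for each row, then --argument value for the rest. move_arm: Moves the arm, as the interface text tells. Its arguments: {"type":"object","properties":{"rows":{"type":"array","items":{"type":"array","items":{"type":"number"}}}},"required":["rows"]}

```bash
mkdir -p pics; python3 - <<'E'
from workcell import get_obs, optics, spotter
import cv2, json
o=get_obs(); print(o['t'],o['ee_pos'],o['orientation'],o['width'])
for n in("scene","top"):
    cv2.imwrite(f"pics/{n}0.png",cv2.resize(optics.get_image(n),(800,600),interpolation=cv2.INTER_CUBIC))
    c=optics.calibration(n); print(n,c)
    for l in("channel","mouth","closed_end","saddle_wide_mid","saddle_narrow_mid","large1_mid","small1_mid"):
        print(l,[(round(d['conf'],2),[round(float(v),1) for v in d['point']]) for d in spotter.find_in(n,l)])
E
```

```text
0.0 [244.7341813  574.48125562 221.89600504] [-6.28265920e-01 -3.07781502e+00  2.38738165e-03] 87.98242496486246
scene {'camera_matrix': array([[434.09125878,   0.        , 258.4805802 ],
       [  0.        , 434.09125878, 193.44700541],
       [  0.        ,   0.        ,   1.        ]]), 'xyz': array([1152.93298236, -624.79947022, 1334.75464892]), 'orientation': array([-2.38311013, -0.92562619,  0.31541195])}
channel [(0.68, [300.2, 200.6])]
mouth [(0.58, [302.2, 199.4])]
closed_end [(0.93, [298.1, 200.9]), (0.4, [111.0, 281.7])]
saddle_wide_mid [(0.59, [171.2, 285.2])]
saddle_narrow_mid [(0.92, [218.5, 263.0]), (0.77, [162.4, 196.2]), (0.6, [235.3, 302.2])]
large1_mid [(0.84, [246.5, 193.9]), (0.72, [275.6, 172.9])]
small1_mid []
top {'camera_matrix': array([[358.10448348,   0.        , 260.10433906],
       [  0.        , 358.10448348, 191.56159823],
       [  0.        ,   0.        ,   1.        ]]), 'xyz': array([ 429.64502215,  -16.29152104, 1429.50970393]), 'orientation': array([-2.19025808,  2.17483238, -0.07015108])}
channel [(0.85, [219.8, 164.9])]
mouth [(0.57, [222.0, 163.9])]
closed_end [(0.73, [218.1, 205.6]), (0.66, [224.2, 166.6]), (0.54, [133.6, 170.4])]
saddle_wide_mid [(0.78, [366.7, 183.9])]
saddle_narrow_mid [(0.85, [326.3, 169.8]), (0.62, [313.1, 258.5]), (0.54, [344.9, 138.0]), (0.39, [216.5, 205.0])]
large1_mid [(0.97, [256.6, 204.7]), (0.65, [217.4, 201.6]), (0.18, [399.2, 226.6])]
small1_mid [(0.26, [123.3, 216.9]), (0.2, [220.5, 202.3])]
```

View pics/scene0.png

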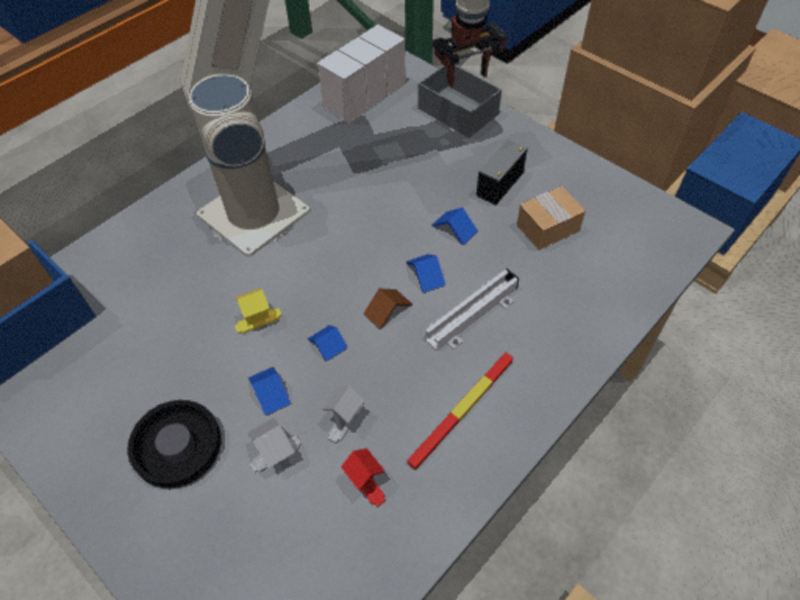

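View pics/top0.png

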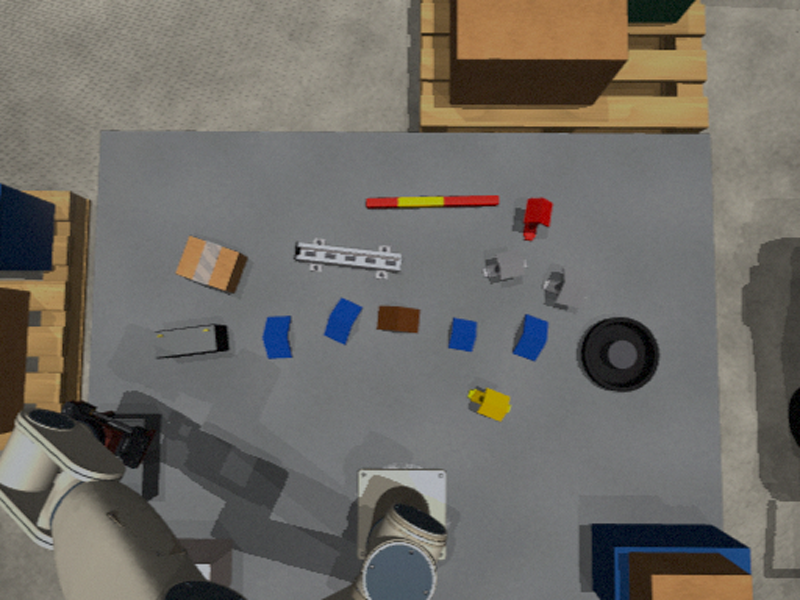

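The scene picture shows steel saddles at about (347,408) and (275,447), with blue guards at (457,225), (427,272), (328,342) and (268,390). The brown guard at (387,305) and the red and yellow saddles are look-alikes. The channel's black cap is at top-view (298,252) and its open end at (400,263). An enlarged crop will confirm the saddles.

```bash
python3 - <<'E'
from workcell import optics
import cv2, numpy as np
t=optics.get_image("top");s=optics.get_image("scene")
cv2.imwrite("raw_top.png",t);cv2.imwrite("raw_scene.png",s)
a=cv2.resize(t[150:240,280:380],(400,360),interpolation=cv2.INTER_CUBIC)
b=cv2.resize(s[225:315,145:245],(400,360),interpolation=cv2.INTER_CUBIC)
c=cv2.resize(t[145:195,180:265],(400,235),interpolation=cv2.INTER_CUBIC)
d=cv2.resize(s[165:230,265:340],(271,235),interpolation=cv2.INTER_CUBIC)
bot=np.zeros((235,800,3),np.uint8);bot[:,:400]=c;bot[:,400:671]=d
cv2.imwrite("pics/crop.png",np.vstack([np.hstack([a,b]),bot]))
E
```

```text
(no output)
```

View pics/crop.png

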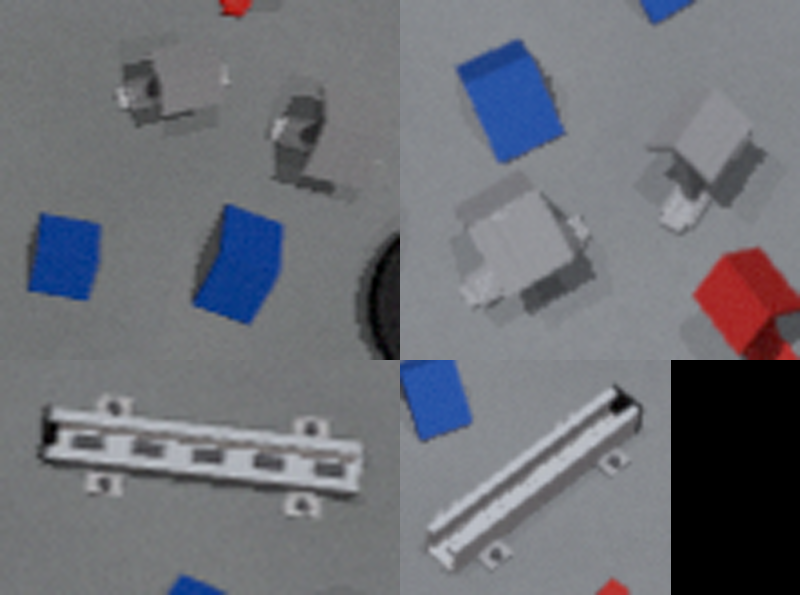

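```bash
cat > h.py <<'E'
import numpy as np, cv2
from scipy.spatial.transform import Rotation as R
from scipy.optimize import minimize
from workcell import optics, spotter, get_obs
CAL={n:optics.calibration(n) for n in("scene","top")}
def proj(n,P):
    c=CAL[n]; Q=(np.asarray(P,float)-c['xyz'])@R.from_rotvec(c['orientation']).as_matrix()
    p=Q@c['camera_matrix'].T; return p[:,:2]/p[:,2:]
def ray(n,uv,z):
    c=CAL[n]; d=R.from_rotvec(c['orientation']).as_matrix()@np.linalg.solve(c['camera_matrix'],[uv[0],uv[1],1])
    return c['xyz']+d*(z-c['xyz'][2])/d[2]
def box(w,l,z0,z1,yc=0): return np.array([[x,y+yc,z] for x in(-w/2,w/2) for y in(-l/2,l/2) for z in(z0,z1)])
def vee(leg,t,zr,l=60):
    h=leg/2**.5; i=t*2**.5; out=[]
    for s in(1,-1):
        p=[(0,zr),(s*h,zr-h),(s*(h-t/2**.5),zr-h-t/2**.5),(0,zr-i)]
        out.append(np.array([[x,y,z] for x,z in p for y in(-l/2,l/2)]))
    return out
def guard(k): return vee(75,8,58.7) if k=='L' else vee(55,8,44.5)
def saddle(k): return vee(65 if k=='W' else 45,5,110)+[box(12,54,8,105),box(31,110,0,8)]
CH=[box(41,260,0,41)]
S=4
def render(n,parts,x,y,a,z=0):
    m=np.zeros((384*S,512*S),np.uint8); c,s=np.cos(a),np.sin(a)
    for p in parts:
        w=p@np.array([[c,s,0],[-s,c,0],[0,0,1]])+[x,y,z]
        q=(proj(n,w)+.5)*S-.5
        cv2.fillConvexPoly(m,cv2.convexHull(np.round(q*8).astype(np.int32)),1,shift=3)
    return m
def down(m): return cv2.resize(m.astype(np.float32),(512,384),interpolation=cv2.INTER_AREA)
def iou(n,mask,parts,v,z=0):
    r=down(render(n,parts,*v,z=z)); m=mask.astype(np.float32)
    return np.minimum(r,m).sum()/np.maximum(r,m).sum()
def fit(masks,parts,v0,z=0,yaws=None):
    f=lambda u:-sum(iou(n,m,parts,(u[0],u[1],u[2]/50),z) for n,m in masks.items())
    best=None
    for a in (np.arange(0,np.pi,np.pi/6) if yaws is None else yaws):
        s0=np.array([v0[0],v0[1],a*50]); sim=np.vstack([s0,s0+[8,0,0],s0+[0,8,0],s0+[0,0,10]])
        r=minimize(f,s0,method='Nelder-Mead',options=dict(initial_simplex=sim,maxiter=70,xatol=.1,fatol=1e-4))
        if best is None or r.fun<best.fun: best=r
    v=(best.x[0],best.x[1],best.x[2]/50)
    return v,{n:round(float(iou(n,m,parts,v,z)),3) for n,m in masks.items()}
def blue(img):
    b,g,r=[img[...,i].astype(int) for i in range(3)]
    return ((b-r>28)&(b>1.5*r)).astype(np.uint8)
def comps(m,amin=60,amax=1500):
    n,l,st,ce=cv2.connectedComponentsWithStats(m)
    return [(ce[i],l==i,st[i,4]) for i in range(1,n) if amin<st[i,4]<amax]
E
python3 - <<'E'
from h import *
im={n:optics.get_image(n) for n in CAL}
cs={n:comps(blue(im[n])) for n in CAL}
for ce,m,a in cs['top']:
    g=ray('top',ce,30)
    if not(200<g[0]<800 and abs(g[1])<600): continue
    p=proj('scene',[g])[0]
    c2=min(cs['scene'],key=lambda c:np.hypot(*(c[0]-p)))
    if np.hypot(*(c2[0]-p))>20: print('nomatch',g);continue
    for k in'LS':
        v,q=fit({'top':m,'scene':c2[1]},guard(k),g[:2]); print(ce.round(),k,np.round(v,3),q,flush=True)
for k,px in(('W',(367,185)),('N',(329,169.5))):
    M={}
    for n in('top','scene'):
        for l in ('saddle_wide_mid','saddle_narrow_mid'):
            for d in spotter.regions_of(n,l):
                P=np.array(d['point']); e=proj(n,[ray('top',px,70)])[0]
                if np.hypot(*(P-e))<16: print(k,n,l,round(d['conf'],2),P,d['region'].sum()); M.setdefault(n,d['region'])
    v,q=fit(M,saddle(k),ray('top',px,70)[:2]); print(k,np.round(v,3),q,flush=True)
    np.savez(f'm{k}.npz',**M)
M={}
for n in('top','scene'):
    d=spotter.regions_of(n,'channel')[0]; M[n]=d['region']; print(d['point'],d['region'].sum())
np.savez('mC.npz',**M)
v,q=fit(M,CH,ray('top',(222,164.5),20)[:2],yaws=[-.1,.1]); print('C',np.round(v,3),q)
E
```

```text
[218. 205.] L [ 4.75732e+02  1.54152e+02 -4.34000e-01] {'top': 0.939, 'scene': 0.923}
[218. 205.] S [469.097 159.874   2.747] {'top': 0.719, 'scene': 0.709}
[340. 216.] L [ 437.734 -322.639    2.795] {'top': 0.936, 'scene': 0.944}
[340. 216.] S [ 4.40288e+02 -3.25042e+02 -3.26000e-01] {'top': 0.718, 'scene': 0.717}
[177. 215.] L [4.33496e+02 3.15875e+02 3.40000e-02] {'top': 0.929, 'scene': 0.917}
[177. 215.] S [4.27049e+02 3.21073e+02 1.01000e-01] {'top': 0.711, 'scene': 0.702}
[296. 214.] L [ 432.41  -146.237    2.883] {'top': 0.696, 'scene': 0.688}
[296. 214.] S [ 4.43161e+02 -1.49593e+02 -1.73000e-01] {'top': 0.931, 'scene': 0.93}
W top saddle_wide_mid 0.63 [367.2 183.5] 457
W scene saddle_wide_mid 0.67 [170.7 286.5] 646
W [ 560.938 -411.693    2.924] {'top': 0.883, 'scene': 0.9}
N top saddle_narrow_mid 0.86 [326.6 168.4] 341
N scene saddle_narrow_mid 0.67 [220.1 264.5] 533
N [ 6.14095e+02 -2.58939e+02  2.44000e-01] {'top': 0.897, 'scene': 0.906}
[222.1, 165.8] 876
[302.9, 198.6] 1164
C [ 6.36588e+02  1.39362e+02 -1.13000e-01] {'top': 0.812, 'scene': 0.862}
```

```bash
cat >> h.py <<'E'
def outline(img,n,parts,v,z=0,col=(0,255,255),k=5):
    c,s=np.cos(v[2]),np.sin(v[2])
    for p in parts:
        w=p@np.array([[c,s,0],[-s,c,0],[0,0,1]])+[v[0],v[1],z]
        q=cv2.convexHull(((proj(n,w)+.5)*k*8).astype(np.int32))
        cv2.polylines(img,[q],True,col,1,cv2.LINE_AA,shift=3)
E
python3 - <<'E'
from h import *
C=(636.6,139.4,-.113);W=(560.9,-411.7,-.217);N=(614.1,-258.9,.244)
inner=[box(41,260,0,41),box(22,260,41,41),box(41,260,0,0)]
out=[]
k=5
row=[]
for n in CAL:
    im=cv2.resize(optics.get_image(n),None,fx=k,fy=k,interpolation=cv2.INTER_CUBIC)
    outline(im,n,inner,C);outline(im,n,saddle('W'),W);outline(im,n,saddle('N'),N)
    row.append(im)
t,s=row
a=t[150*k:182*k,185*k:265*k]; b=s[160*k:240*k,265*k:345*k]
c=t[155*k:207*k,305*k:385*k]; d=s[235*k:307*k,150*k:230*k][:200+160]
L=np.vstack([a,c,np.zeros((600-a.shape[0]-c.shape[0],400,3),np.uint8)]);Rr=np.vstack([b,d])[:,:]
cv2.imwrite('pics/ov.png',np.hstack([L,cv2.resize(Rr,(400,600))]))
E
```

```text
(no output)
```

View pics/ov.png

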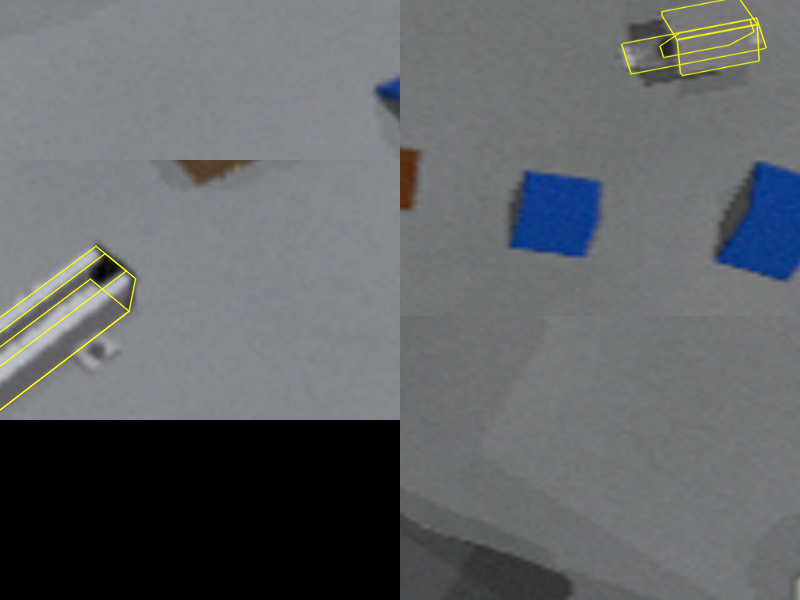

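The camera order was swapped in that overlay, so I'm redoing it.

```bash
python3 - <<'E'
from h import *
C=(636.6,139.4,-.113);W=(560.9,-411.7,-.217);N=(614.1,-258.9,.244)
inner=[box(41,260,0,41),box(22,260,41,41)]
k=5
I={}
for n in CAL:
    im=cv2.resize(optics.get_image(n),None,fx=k,fy=k,interpolation=cv2.INTER_CUBIC)
    outline(im,n,inner,C);outline(im,n,saddle('W'),W);outline(im,n,saddle('N'),N)
    I[n]=im
t,s=I['top'],I['scene']
a=t[150*k:182*k,185*k:265*k]; b=s[165*k:228*k,262*k:342*k]
c=t[155*k:207*k,305*k:385*k]; d=s[238*k:295*k,152*k:232*k]
L=np.vstack([a,c,np.zeros((180,400,3),np.uint8)])
cv2.imwrite('pics/ov2.png',np.hstack([L,np.vstack([b,d])]))
E
```

```text
(no output)
```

View pics/ov2.png

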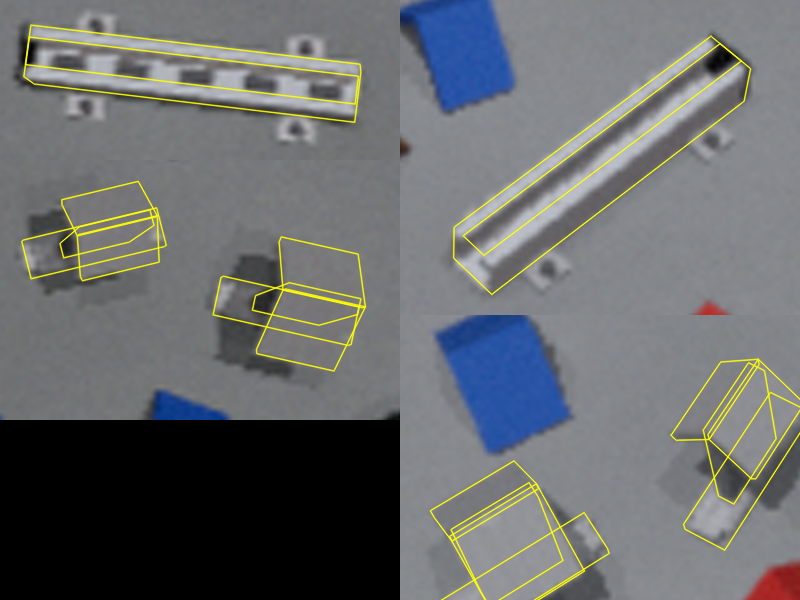

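Both saddle fits sit right on the picture. The channel outline is about a pixel off because of its brackets, so I'll refine it and compute the first approach.

```bash
cat >> h.py <<'E'
def to(x,y,z,a,o=None):
    """turn (deg about tool z) then total shift in turned tool axes (cm); a = yaw of the object's y axis (closing line)"""
    o=get_obs(); M=R.from_rotvec(o['orientation']).as_matrix()
    cur=np.arctan2(-M[0,1],M[1,1])   # yaw such that tool y = (-sin,cos)
    d=(a-cur+np.pi/2)%np.pi-np.pi/2  # world turn; tool z down => negative
    M2=R.from_rotvec([0,0,d]).as_matrix()@M
    sh=M2.T@(np.array([x,y,z])-o['ee_pos'])/10
    print('t',round(o['t'],2),'pos',np.round(o['ee_pos'],1),'tilt',np.round(M[2],3),'q6',round(o['qpos'][5],2),'q1',round(o['qpos'][0],2),'w',round(o['width'],1),'F',np.round(o['ft_force'],1),'| turn',round(-np.degrees(d),2),'shift',np.round(sh,2))
def loc(C,s,off=0):
    "world xy of channel-frame (off,s)"
    c,n=np.cos(C[2]),np.sin(C[2]); return C[0]-n*s+c*off, C[1]+c*s+n*off
E
python3 - <<'E'
from h import *
Z=np.load('mC.npz'); M={}
for n in Z.files:
    m=cv2.resize(Z[n].astype(np.uint8)*255,None,fx=4,fy=4,interpolation=cv2.INTER_CUBIC)
    k=cv2.getStructuringElement(cv2.MORPH_ELLIPSE,(29,29)); m=cv2.morphologyEx((m>127).astype(np.uint8),cv2.MORPH_OPEN,k)
    M[n]=cv2.resize(m.astype(np.float32),(512,384),interpolation=cv2.INTER_AREA)
for ms in (M,{'top':M['top']},{'scene':M['scene']}):
    v,q=fit(ms,[box(41,263,0,41,1.5)],(636,139),yaws=[-.11]); print('C',np.round(v,4),q)
to(560.9,-411.7,200,-.217)
E
```

```text
C [ 6.359812e+02  1.380385e+02 -1.071000e-01] {'top': 0.806, 'scene': 0.878}
C [ 6.366493e+02  1.384439e+02 -1.155000e-01] {'top': 0.808}
C [ 6.356573e+02  1.378613e+02 -1.029000e-01] {'scene': 0.878}
t 1.7 pos [245.  575.  222.7] tilt [-0.  0. -1.] q6 -0.02 q1 1.15 w 88.1 F [-0.3 -0.1  0.2] | turn -10.64 shift [-52.09 -89.55   2.26]
```

Request:
move_arm --pt "0 0 0 -5.3 100" --pt "0 0 0 -5.3 100" --pt "-2.6 -4.48 0 0 100" --pt "-2.6 -4.48 0 0 100" --pt "-2.6 -4.48 0 0 100" --pt "-2.6 -4.48 0 0 100" --pt "-2.6 -4.48 0 0 100" --pt "-2.6 -4.48 0 0 100" --pt "-2.6 -4.48 0 0 100" --pt "-2.6 -4.48 0 0 100"

```text
t: 2.95
ee_pos: [371.1, 178.7, 223.0]
orientation: [0.341, 3.122, 0.001]
ft_force: [1.7, -0.1, -0.6]
width: 87.8
grasp_force: 0.0
```

Request:
move_arm --pt "-2.6 -4.48 0 0 100" --pt "-2.6 -4.48 0 0 100" --pt "-2.6 -4.48 0 0 100" --pt "-2.6 -4.48 0 0 100" --pt "-2.6 -4.48 0 0 100" --pt "-2.6 -4.48 0 0 100" --pt "-2.6 -4.48 0 0 100" --pt "-2.6 -4.48 0 0 100" --pt "-2.6 -4.48 0 0 100" --pt "-2.6 -4.48 0 0 100"

```text
t: 4.2
ee_pos: [528.0, -315.3, 222.7]
orientation: [0.342, 3.123, -0.0]
ft_force: [0.4, 0.5, 0.1]
width: 87.8
grasp_force: 0.0
```

```bash
python3 - <<'E'
from h import *
to(560.9,-411.7,82,-.217)
I={n:optics.get_image(n) for n in CAL}
M={n:cv2.resize(np.load('mC.npz')[n].astype(np.uint8),(512,384)) for n in CAL}
# edge-based channel refinement: bright/dark gradient along long edges
G={}
for n in CAL:
    g=cv2.GaussianBlur(cv2.cvtColor(I[n],cv2.COLOR_BGR2GRAY).astype(np.float32),(0,0),.8)
    G[n]=np.hypot(cv2.Sobel(g,5,1,0),cv2.Sobel(g,5,0,1))
def samp(img,p): return cv2.remap(img,p[:,0].astype(np.float32)[None],p[:,1].astype(np.float32)[None],cv2.INTER_LINEAR)[0].mean()
s=np.linspace(-128,126,120)
def f(u,ns):
    C=(u[0],u[1],u[2]/100); t=0
    L=[[(*loc(C,a,o),41) for a in s] for o in(-20.5,-11,11,20.5)]
    w=np.linspace(-20,20,25); L+= [[(*loc(C,-130,o),41) for o in w]]
    return -sum(samp(G[n],proj(n,l)) for n in ns for l in L)
for ns in(('top','scene'),('top',),('scene',)):
    best=min((minimize(f,[x,y,a],args=(ns,),method='Nelder-Mead',options=dict(initial_simplex=[[x,y,a],[x+3,y,a],[x,y+3,a],[x,y,a+1.5]])) for x in(634,636,638) for y in(136,139) for a in(-10.5,-11.3)),key=lambda r:r.fun)
    print(ns,best.x.round(2),best.fun)
E
```

```text
t 4.2 pos [ 528.  -315.3  222.7] tilt [-0. -0. -1.] q6 -1.91 q1 -0.56 w 87.8 F [0.4 0.5 0.1] | turn -0.06 shift [-5.28 -8.71 14.08]
('top', 'scene') [636.69 139.03 -10.56] -1615.87744140625
('top',) [636.7  138.69 -10.69] -849.2377319335938
('scene',) [636.92 141.33 -10.41] -769.570556640625
```

Request:
move_arm --pt "-2.64 -4.35 0 0 100" --pt "-2.64 -4.36 0 0 100" --pt "0 0 4 0 100" --pt "0 0 4 0 100" --pt "0 0 0 0 100"

```text
t: 4.92
ee_pos: [558.2, -407.7, 139.3]
orientation: [-0.34, -3.117, -0.006]
ft_force: [0.6, 0.1, -0.5]
width: 87.8
grasp_force: 0.0
```

```bash
python3 - <<'E'
from h import *
to(560.9,-411.7,81,-.217)
I={n:optics.get_image(n) for n in CAL}
k=5;o=[]
for n,(cx,cy) in(('top',(365,185)),('scene',(170,275))):
    im=cv2.resize(I[n],None,fx=k,fy=k,interpolation=cv2.INTER_CUBIC)
    outline(im,n,saddle('W'),(560.9,-411.7,-.217))
    p=get_obs()['ee_pos']; q=(proj(n,[p])[0]+.5)*k; cv2.circle(im,tuple(int(v) for v in q),4,(0,0,255),-1)
    o.append(im[(cy-45)*k:(cy+45)*k,(cx-40)*k:(cx+40)*k])
cv2.imwrite('pics/g1.png',np.hstack(o))
E
```

```text
t 4.92 pos [ 558.2 -407.7  139.3] tilt [ 0.007  0.003 -1.   ] q6 -2.0 q1 -0.65 w 87.8 F [ 0.6  0.1 -0.5] | turn -0.04 shift [-0.39 -0.35  5.82]
```

View pics/g1.png

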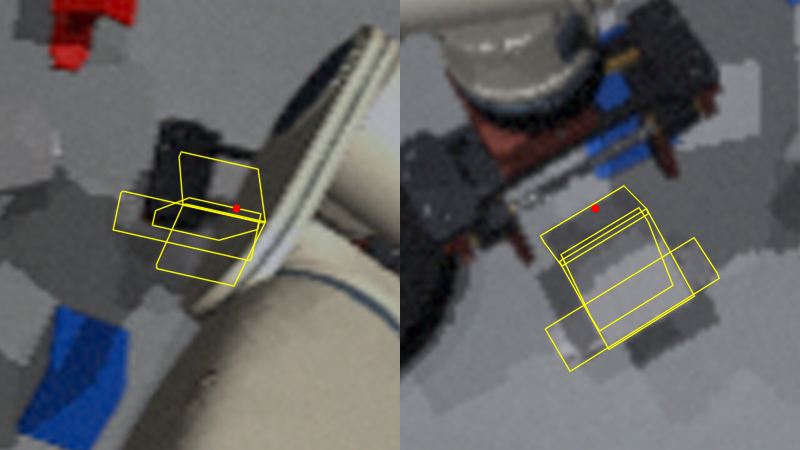

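The fingers straddle the wide saddle's ridge ends: their tips in the scene crop are at about (525,250) and (675,170), and the midpoint agrees with the TCP dot at (596,208). I'll descend and grip.

Request:
move_arm --pt "-0.39 -0.35 2 0 100" --pt "0 0 2.4 0 100" --pt "0 0 1.4 0 100" --pt "0 0 0 0 100" --pt "0 0 0 0 0" --pt "0 0 0 0 0" --pt "0 0 0 0 0" --pt "0 0 0 0 0" --pt "0 0 0 0 0"

```text
t: 6.15
ee_pos: [563.9, -413.7, 85.4]
orientation: [0.341, 3.122, 0.001]
ft_force: [0.8, 6.3, 5.8]
width: 59.7
grasp_force: 30.0
```

```bash
python3 - <<'E'
from h import *
C=(636.7,139.0,-.1056)
to(560.9,-411.7,81,-.217)
x,y=loc(C,-215); to(x,y,220,C[2])
E
```

```text
t 6.15 pos [ 563.9 -413.7   85.4] tilt [-0.001  0.001 -1.   ] q6 -2.0 q1 -0.65 w 59.7 F [0.8 6.3 5.8] | turn -0.04 shift [0.34 0.13 0.44]
t 6.15 pos [ 563.9 -413.7   85.4] tilt [-0.001  0.001 -1.   ] q6 -2.0 q1 -0.65 w 59.7 F [0.8 6.3 5.8] | turn -6.42 shift [ -1.42  34.23 -13.44]
```

Request:
move_arm --pt "0 0 0 0 100" --pt "0 0 0 0 100" --pt "0 0 0 0 100" --pt "0.34 0 0.3 0 100" --pt "0 0 0 0 100" --pt "0 0 0 0 100" --pt "0 0 0 0 0" --pt "0 0 0 0 0" --pt "0 0 0 0 0" --pt "0 0 0 0 0"

```text
t: 7.4
ee_pos: [560.2, -413.1, 81.7]
orientation: [-0.341, -3.123, -0.001]
ft_force: [0.7, 2.1, 0.9]
width: 59.5
grasp_force: 30.0
```

```bash
python3 - <<'E'
from h import *
C=(636.7,139.0,-.1056)
to(560.9,-411.7,81,-.217)
x,y=loc(C,-215); to(x,y,222,C[2])
E
```

```text
t 7.4 pos [ 560.2 -413.1   81.7] tilt [ 0.  0. -1.] q6 -2.01 q1 -0.65 w 59.5 F [0.7 2.1 0.9] | turn -0.04 shift [-0.04  0.16  0.07]
t 7.4 pos [ 560.2 -413.1   81.7] tilt [ 0.  0. -1.] q6 -2.01 q1 -0.65 w 59.5 F [0.7 2.1 0.9] | turn -6.42 shift [ -1.79  34.22 -14.02]
```

Request:
move_arm --pt "0 0 -2 0 0" --pt "0 0 -4 0 0" --pt "0 0 -4 0 0" --pt "0 0 -4.02 0 0" --pt "0 0 0 -3.2 0" --pt "0 0 0 -3.22 0" --pt "0 0 0 0 0"

```text
t: 8.28
ee_pos: [559.7, -413.3, 222.3]
orientation: [-0.167, -3.137, -0.0]
ft_force: [-0.6, -0.1, -6.3]
width: 59.8
grasp_force: 30.0
```

Request:
move_arm --pt "-0.2 2.22 0 0 0" --pt "-0.2 4 0 0 0" --pt "-0.2 4 0 0 0" --pt "-0.2 4 0 0 0" --pt "-0.2 4 0 0 0" --pt "-0.2 4 0 0 0" --pt "-0.2 4 0 0 0" --pt "-0.2 4 0 0 0" --pt "-0.19 4 0 0 0" --pt "0 0 0 0 0"

```text
t: 9.52
ee_pos: [613.9, -71.5, 222.0]
orientation: [-0.161, -3.137, -0.001]
ft_force: [0.2, -1.1, -6.3]
width: 59.7
grasp_force: 30.0
```

Request:
move_arm --pt "0 0 4 0 0" --pt "0 0 4 0 0" --pt "0 0 3 0 0" --pt "0 0 0 0 0" --pt "0 0 0 0 0"

```text
t: 10.15
ee_pos: [614.9, -75.3, 113.1]
orientation: [0.167, 3.135, -0.0]
ft_force: [-0.3, -0.2, -5.8]
width: 59.8
grasp_force: 30.0
```

```bash
python3 - <<'E'
from h import *
C=(636.7,139.0,-.1056)
x,y=loc(C,-215); to(x,y,87,C[2])
p=get_obs()['ee_pos']
z=p[2]-81.7
I={n:optics.get_image(n) for n in CAL}
k=5;o=[]
for n in('top','scene'):
    for l in('saddle_wide_mid',):
        for d in spotter.regions_of(n,l)[:2]: print(n,round(d['conf'],2),d['point'],d['region'].sum())
    im=cv2.resize(I[n],None,fx=k,fy=k,interpolation=cv2.INTER_CUBIC)
    outline(im,n,saddle('W'),(p[0],p[1],C[2]),z=z); outline(im,n,[box(41,260,0,41),box(22,260,41,41)],C)
    m=proj(n,[(*loc(C,-160),30)])[0].astype(int)
    o.append(im[(m[1]-45)*k:(m[1]+45)*k,(m[0]-40)*k:(m[0]+40)*k])
cv2.imwrite('pics/g2.png',np.hstack(o))
E
```

```text
t 10.15 pos [614.9 -75.3 113.1] tilt [-0.002 -0.    -1.   ] q6 -1.61 q1 -0.14 w 59.8 F [-0.3 -0.2 -5.8] | turn -0.03 shift [0.09 0.04 2.61]
scene 0.68 [258.8, 225.3] 499
```

View pics/g2.png

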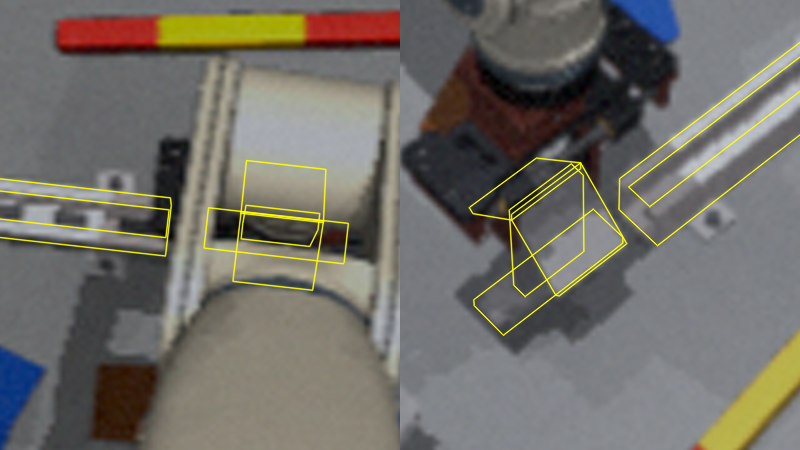

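Request:
move_arm --pt "0.09 0 1.2 0 0" --pt "0 0 1.2 0 0" --pt "0 0 0 0 0" --pt "0 1 0 0 0" --pt "0 1 0 0 0" --pt "0 0.7 0 0 0" --pt "0 0.5 0 0 0" --pt "0 0.5 0 0 0" --pt "0 0.5 0 0 0" --pt "0 0 0 0 0"

```text
t: 11.6
ee_pos: [617.6, -32.9, 87.9]
orientation: [0.165, 3.137, -0.0]
ft_force: [0.3, -1.1, -5.5]
width: 59.9
grasp_force: 30.0
```

```bash
python3 - <<'E'
from h import *
C=(636.7,139.0,-.1056)
x,y=loc(C,-130); to(x,y,87,C[2])
print(get_obs()['moment'])
E
```

```text
t 11.6 pos [617.6 -32.9  87.9] tilt [-0. -0. -1.] q6 -1.54 q1 -0.07 w 59.9 F [ 0.3 -1.1 -5.5] | turn 0.01 shift [-0.09  4.3   0.09]
[-0.00694141  0.03149116 -0.03988525]
```

Request:
move_arm --pt "-0.05 0.8 0 0 0" --pt "0 1 0 0 0" --pt "0 1 0 0 0" --pt "0 1 0 0 0" --pt "0 1 0 0 0" --pt "0 1 0 0 0" --pt "0 0 0 0 0"

```text
t: 12.48
ee_pos: [624.3, 25.3, 87.9]
orientation: [0.164, 3.137, 0.0]
ft_force: [-0.8, -1.5, -5.6]
width: 59.7
grasp_force: 30.0
```

```bash
python3 - <<'E'
from h import *
C=(636.7,139.0,-.1056)
x,y=loc(C,75); to(x,y,87,C[2])
print(get_obs()['moment'])
E
```

```text
t 12.47 pos [624.3  25.3  87.9] tilt [-0.  0. -1.] q6 -1.44 q1 0.02 w 59.7 F [-0.8 -1.5 -5.6] | turn 0.06 shift [-0.04 18.94  0.09]
[0.02624378 0.02592002 0.00409774]
```

Request:
move_arm --pt "0 2 0 0 0" --pt "-0.03 2.2 0 0 0" --pt "0 2.2 0 0 0" --pt "0 2.2 0 0 0" --pt "0 2.2 0 0 0" --pt "0 2.2 0 0 0" --pt "0 2 0 0 0" --pt "0 1.5 0 0 0" --pt "0 1 0.2 0 0" --pt "0 0 0 0 0"

```text
t: 13.72
ee_pos: [642.8, 198.9, 85.5]
orientation: [-0.165, -3.137, 0.0]
ft_force: [-0.1, 0.0, -6.4]
width: 59.6
grasp_force: 30.0
```

```bash
python3 - <<'E'
from h import *
C=(636.7,139.0,-.1056)
x,y=loc(C,75); to(x,y,84.2,C[2])
print(get_obs()['moment'])
E
```

```text
t 13.72 pos [642.8 198.9  85.5] tilt [ 0. -0. -1.] q6 -1.18 q1 0.28 w 59.6 F [-0.1  0.  -6.4] | turn 0.03 shift [-0.02  1.48  0.13]
[-0.04056829  0.0150684   0.00668428]
```

Next: advance to the cap in small steps until it pushes back, with the foot just above the floor.

Request:
move_arm --pt "0 0.6 0 0 0" --pt "0 0.4 0 0 0" --pt "0 0.25 0 0 0" --pt "0 0.2 0 0 0" --pt "0 0 0 0 0"

```text
t: 14.35
ee_pos: [644.5, 212.0, 86.0]
orientation: [-0.166, -3.137, 0.002]
ft_force: [-0.9, -4.2, -3.1]
width: 59.6
grasp_force: 30.0
```

Request:
move_arm --pt "0 0.15 0 0 0" --pt "0 0 0 0 0"

```text
t: 14.6
ee_pos: [644.5, 212.3, 86.1]
orientation: [-0.165, -3.136, 0.005]
ft_force: [-1.1, -8.7, -1.4]
width: 60.0
grasp_force: 30.0
```

Request:
move_arm --pt "0 0 0.15 0 0" --pt "0 0 0 0 0"

```text
t: 14.85
ee_pos: [644.5, 212.2, 84.6]
orientation: [-0.166, -3.137, 0.005]
ft_force: [-1.1, -10.3, -1.1]
width: 59.8
grasp_force: 30.0
```

Request:
move_arm --pt "0 0 0.08 0 0" --pt "0 0.05 0 0 0" --pt "0 0 0 0 0"

```text
t: 15.22
ee_pos: [644.7, 212.3, 84.3]
orientation: [-0.165, -3.137, 0.005]
ft_force: [-1.2, -12.0, 1.9]
width: 59.8
grasp_force: 30.0
```

Request:
move_arm --pt "0 0 0 0 100" --pt "0 0 0 0 100" --pt "0 0 0 0 100" --pt "0 0 -2 0 100" --pt "0 0 -4 0 100" --pt "0 0 -4 0 100" --pt "0 0 -4 0 100" --pt "0 0 0 0 100"

```text
t: 16.23
ee_pos: [647.1, 215.8, 229.3]
orientation: [0.165, 3.129, 0.005]
ft_force: [-0.1, 0.0, 0.3]
width: 87.6
grasp_force: 0.0
```

```bash
python3 - <<'E'
from h import *
N=(614.1,-258.9,.244)
M={}
for n in('top','scene'):
    for d in spotter.regions_of(n,'saddle_narrow_mid'):
        e=proj(n,[(614,-259,60)])[0]
        if np.hypot(*(np.array(d['point'])-e))<15: M[n]=d['region']; break
print(list(M))
if M: print(np.round(fit(M,saddle('N'),N[:2],yaws=[.244])[0],3))
to(N[0],N[1],220,N[2])
E
```

```text
['top', 'scene']
[ 6.13782e+02 -2.59289e+02  2.46000e-01]
t 16.32 pos [644.8 215.  224.8] tilt [-0.001  0.001 -1.   ] q6 -1.16 q1 0.3 w 87.7 F [ 0.5  0.1 -0.4] | turn -20.03 shift [ 14.43 -45.24   0.43]
```

Request:
move_arm --pt "0 0 0 -6.7 100" --pt "0 0 0 -6.7 100" --pt "0 0 0 -6.63 100" --pt "1.31 -4.11 0 0 100" --pt "1.31 -4.11 0 0 100" --pt "1.31 -4.11 0 0 100" --pt "1.31 -4.11 0 0 100" --pt "1.31 -4.11 0 0 100" --pt "1.31 -4.11 0 0 100" --pt "1.31 -4.11 0 0 100"

```text
t: 17.58
ee_pos: [624.1, -87.7, 222.1]
orientation: [0.382, -3.116, -0.001]
ft_force: [0.0, 0.8, 1.0]
width: 87.4
grasp_force: 0.0
```

Request:
move_arm --pt "1.31 -4.11 0 0 100" --pt "1.31 -4.11 0 0 100" --pt "1.31 -4.11 0 0 100" --pt "1.31 -4.11 0 0 100" --pt "0 0 4 0 100" --pt "0 0 4 0 100" --pt "0 0 0 0 100" --pt "0 0 0 0 100" --pt "0 0 0 0 100"

```text
t: 18.7
ee_pos: [615.1, -259.0, 145.4]
orientation: [-0.382, 3.116, -0.002]
ft_force: [0.0, 0.5, -0.3]
width: 87.8
grasp_force: 0.0
```

```bash
python3 - <<'E'
from h import *
to(613.9,-259.1,81,.245)
E
```

```text
t 18.7 pos [ 615.1 -259.   145.4] tilt [-0.002 -0.002 -1.   ] q6 -2.23 q1 -0.42 w 87.8 F [ 0.   0.5 -0.3] | turn -0.05 shift [0.14 0.03 6.44]
```

Request:
move_arm --pt "0.12 0 2.4 0 100" --pt "0 0 2.5 0 100" --pt "0 0 1.5 0 100" --pt "0 0 0 0 100" --pt "0 0 0 0 0" --pt "0 0 0 0 0" --pt "0 0 0 0 0" --pt "0 0 0 0 0" --pt "0 0 0 0 0"

```text
t: 19.82
ee_pos: [613.1, -259.1, 80.2]
orientation: [-0.382, 3.118, -0.0]
ft_force: [-1.8, 0.7, 5.6]
width: 59.3
grasp_force: 29.9
```

```bash
python3 - <<'E'
from h import *
to(613.9,-259.1,81,.245)
C=(636.7,139.0,-.1056)
x,y=loc(C,-215); to(x,y,222,C[2])
E
```

```text
t 19.82 pos [ 613.1 -259.1   80.2] tilt [-0. -0. -1.] q6 -2.23 q1 -0.42 w 59.3 F [-1.8  0.7  5.6] | turn -0.06 shift [-0.07 -0.02 -0.08]
t 19.82 pos [ 613.1 -259.1   80.2] tilt [-0. -0. -1.] q6 -2.23 q1 -0.42 w 59.3 F [-1.8  0.7  5.6] | turn 20.03 shift [  1.84  18.33 -14.19]
```

Request:
move_arm --pt "0 0 -2 0 0" --pt "0 0 -3 0 0" --pt "0 0 -3 6.7 0" --pt "0 0 0 6.7 0" --pt "0 0 0 6.63 0" --pt "0.3 3 0 0 0" --pt "0.4 4 0 0 0" --pt "0.4 4 0 0 0" --pt "0.4 4 0 0 0" --pt "0.34 3.33 0 0 0"

```text
t: 21.08
ee_pos: [613.4, -73.2, 160.0]
orientation: [-0.165, -3.137, -0.0]
ft_force: [0.4, -0.3, -4.2]
width: 59.8
grasp_force: 29.9
```

Request:
move_arm --pt "0 0 2.5 0 0" --pt "0 0 2.5 0 0" --pt "0 0 2.2 0 0" --pt "0 0 0 0 0" --pt "0 0 0 0 0"

```text
t: 21.7
ee_pos: [614.4, -74.9, 88.5]
orientation: [0.166, 3.136, -0.0]
ft_force: [-0.5, 0.8, -5.7]
width: 59.5
grasp_force: 29.9
```

```bash
python3 - <<'E'
from h import *
C=(636.7,139.0,-.1056)
x,y=loc(C,-185); to(x,y,87.7,C[2])
p=get_obs()['ee_pos']; z=p[2]-80.2
I={n:optics.get_image(n) for n in CAL}
k=5;o=[]
for n in('scene',):
    im=cv2.resize(I[n],None,fx=k,fy=k,interpolation=cv2.INTER_CUBIC)
    outline(im,n,saddle('N'),(p[0]+.7,p[1],C[2]),z=z); outline(im,n,[box(41,260,0,41),box(22,260,41,41)],C)
    outline(im,n,saddle('W'),(*loc(C,75),C[2]),z=2.5)
    m=proj(n,[(*loc(C,-60),50)])[0].astype(int)
    o.append(im[(m[1]-55)*k:(m[1]+45)*k,(m[0]-70)*k:(m[0]+70)*k])
cv2.imwrite('pics/g3.png',np.hstack(o))
E
```

```text
t 21.7 pos [614.4 -74.9  88.5] tilt [-0.001 -0.    -1.   ] q6 -1.61 q1 -0.14 w 59.5 F [-0.5  0.8 -5.7] | turn -0.01 shift [0.04 3.01 0.08]
```

View pics/g3.png

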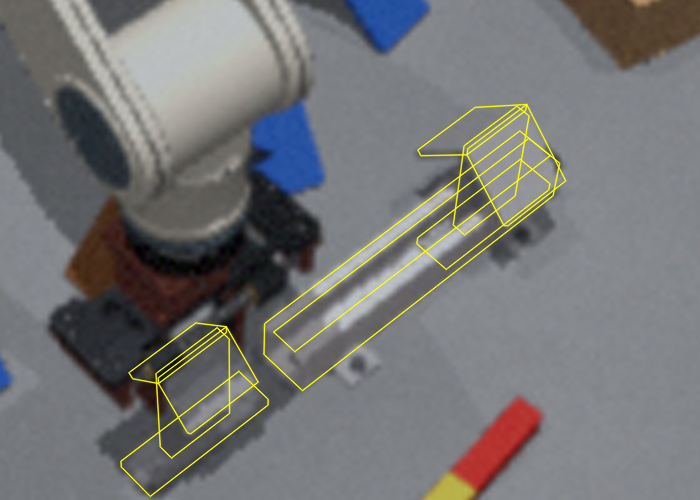

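The wide saddle sits home, on its outline at (500,170) in the crop, and the narrow one is lined up outside the mouth at (195,410). I'll insert it.

Request:
move_arm --pt "0.05 1 0 0 0" --pt "0 1 0 0 0" --pt "0 0.7 0 0 0" --pt "0 0.6 0 0 0" --pt "0 0.6 0 0 0" --pt "0 0.6 0 0 0" --pt "0 0 0 0 0"

```text
t: 22.68
ee_pos: [618.2, -29.6, 87.5]
orientation: [-0.165, -3.137, 0.0]
ft_force: [-0.4, 0.7, -4.7]
width: 59.8
grasp_force: 29.9
```

```bash
python3 - <<'E'
from h import *
C=(636.7,139.0,-.1056)
x,y=loc(C,-35); to(x,y,82.7,C[2])
E
```

```text
t 22.68 pos [618.2 -29.6  87.5] tilt [ 0. -0. -1.] q6 -1.53 q1 -0.07 w 59.8 F [-0.4  0.7 -4.7] | turn 0.02 shift [-0.06 13.46  0.48]
```

Request:
move_arm --pt "0 1.2 0 0 0" --pt "0 1.5 0 0 0" --pt "0 2 0 0 0" --pt "0 2 0 0 0" --pt "0 2 0 0 0" --pt "0 1.8 0 0 0" --pt "0 1 0.2 0 0" --pt "0 0.6 0.1 0 0" --pt "0 0 0 0 0"

```text
t: 23.8
ee_pos: [630.8, 90.4, 84.4]
orientation: [-0.166, -3.137, 0.0]
ft_force: [0.1, -0.2, -5.0]
width: 59.6
grasp_force: 29.9
```

Request:
move_arm --pt "0 0.5 0 0 0" --pt "0 0.4 0.1 0 0" --pt "0 0.2 0 0 0" --pt "0 0 0 0 0"

```text
t: 24.3
ee_pos: [632.1, 101.3, 83.5]
orientation: [-0.166, -3.137, 0.0]
ft_force: [1.1, 0.3, -5.1]
width: 59.9
grasp_force: 29.9
```

```bash
python3 - <<'E'
from h import *
C=(636.7,139.0,-.1056)
x,y=loc(C,-35); to(x,y,82.7,C[2])
E
```

```text
t 24.3 pos [632.1 101.3  83.5] tilt [ 0. -0. -1.] q6 -1.32 q1 0.14 w 59.9 F [ 1.1  0.3 -5.1] | turn -0.0 shift [-0.06  0.29  0.08]
```

Request:
move_arm --pt "0 0.1 0 0 0" --pt "0 0.1 0 0 0" --pt "0 0.1 0 0 0" --pt "0 0 0 0 0"

```text
t: 24.8
ee_pos: [632.4, 103.0, 83.8]
orientation: [-0.165, -3.137, 0.003]
ft_force: [0.1, -7.4, -2.0]
width: 59.6
grasp_force: 29.9
```

Request:
move_arm --pt "0 0.1 0 0 0" --pt "0 0 0 0 0"

```text
t: 25.05
ee_pos: [632.4, 103.3, 83.9]
orientation: [-0.165, -3.137, 0.005]
ft_force: [-0.4, -9.1, -0.9]
width: 59.7
grasp_force: 30.0
```

Request:
move_arm --pt "0 0 0.13 0 0" --pt "0 0.05 0 0 0" --pt "0 0 0 0 0"

```text
t: 25.42
ee_pos: [632.6, 103.3, 83.0]
orientation: [-0.164, -3.137, 0.006]
ft_force: [-1.5, -12.0, 1.7]
width: 59.1
grasp_force: 29.9
```

Request:
move_arm --pt "0 0 0 0 100" --pt "0 0 0 0 100" --pt "0 0 0 0 100" --pt "0 0 -2 0 100" --pt "0 0 -4 0 100" --pt "0 0 -4 0 100" --pt "0 0 -4 0 100" --pt "0 0 0 0 100"

```text
t: 26.42
ee_pos: [635.0, 106.3, 227.6]
orientation: [0.165, 3.129, 0.003]
ft_force: [1.0, 0.1, -0.7]
width: 88.0
grasp_force: 0.0
```

```bash
cat >> h.py <<'E'
def guards(keep=None):
    """fit all blue guards lying on the bench"""
    im={n:optics.get_image(n) for n in CAL}; cs={n:comps(blue(im[n]),60,1500) for n in CAL}; out=[]
    for ce,m,a in cs['top']:
        g=ray('top',ce,30)
        if not(250<g[0]<800 and abs(g[1])<600): continue
        p=proj('scene',[g])[0]
        if not cs['scene']: continue
        c2=min(cs['scene'],key=lambda c:np.hypot(*(c[0]-p)))
        ms={'top':m}
        if np.hypot(*(c2[0]-p))<15: ms['scene']=c2[1]
        r=[(k,)+fit(ms,guard(k),g[:2],yaws=np.arange(0,np.pi,np.pi/4)) for k in'LS']
        r=max(r,key=lambda t:sum(t[2].values())); out.append(r)
        print(r[0],np.round([r[1][0],r[1][1],(r[1][2]+np.pi/2)%np.pi-np.pi/2],3),r[2],flush=True)
    return out
E
python3 - <<'E'
from h import *
gs=guards()
to(476,154,180,-.434)
E
```

```text
L [ 4.37734e+02 -3.22639e+02 -3.47000e-01] {'top': 0.936, 'scene': 0.944}
L [4.33138e+02 3.16941e+02 7.60000e-02] {'top': 0.947, 'scene': 0.18}
S [ 4.43316e+02 -1.49678e+02 -1.68000e-01] {'top': 0.928, 'scene': 0.931}
t 26.52 pos [632.7 105.9 223.4] tilt [-0.002  0.    -1.   ] q6 -1.32 q1 0.15 w 88.2 F [ 0.7  0.1 -0.3] | turn 18.82 shift [16.24 -2.23  4.32]
```

```bash
python3 - <<'E'
from h import *
to(433.4,316.2,120,.04)
E
```

```text
t 26.52 pos [632.7 105.9 223.4] tilt [-0.002  0.    -1.   ] q6 -1.32 q1 0.15 w 88.2 F [ 0.7  0.1 -0.3] | turn -8.34 shift [19.09 21.8  10.32]
```

Request:
move_arm --pt "0 0 0 -8.34 100" --pt "3.18 3.63 0 0 100" --pt "3.18 3.63 0 0 100" --pt "3.18 3.63 0 0 100" --pt "3.18 3.64 0 0 100" --pt "3.18 3.64 0 0 100" --pt "3.18 3.63 4 0 100" --pt "0 0 4 0 100" --pt "0 0 2 0 100" --pt "0 0 0 0 100"

```text
t: 27.78
ee_pos: [431.4, 314.8, 120.1]
orientation: [0.063, -3.136, 0.005]
ft_force: [0.2, -0.4, 0.5]
width: 88.0
grasp_force: 0.0
```

```bash
python3 - <<'E'
from h import *
gs=guards()
to(433.4,316.2,28,.04)
E
```

```text
L [ 4.75961e+02  1.54003e+02 -4.31000e-01] {'top': 0.937, 'scene': 0.929}
L [ 4.37362e+02 -3.22416e+02 -3.44000e-01] {'top': 0.944, 'scene': 0.939}
L [4.34405e+02 3.13640e+02 2.40000e-02] {'top': 0.15, 'scene': 0.937}
S [ 4.43204e+02 -1.49602e+02 -1.73000e-01] {'top': 0.93, 'scene': 0.927}
t 27.88 pos [433.2 315.7 122.3] tilt [ 0.001 -0.001 -1.   ] q6 -1.0 q1 0.61 w 87.7 F [0.1 0.6 1.3] | turn -0.02 shift [-0.03  0.05  9.43]
```

Request:
move_arm --pt "0 0 4 0 100" --pt "0 0 3.5 0 100" --pt "0 0 1.9 0 100" --pt "0 0 0 0 100" --pt "0 0 0 0 0" --pt "0 0 0 0 0" --pt "0 0 0 0 0" --pt "0 0 0 0 0" --pt "0 0 -2 0 0" --pt "0 0 -4 0 0"

```text
t: 29.12
ee_pos: [432.1, 315.0, 87.7]
orientation: [0.063, -3.138, 0.003]
ft_force: [-0.3, 0.2, -1.1]
width: 59.5
grasp_force: 30.0
```

```bash
python3 - <<'E'
from h import *
C=(636.7,139.0,-.1056)
to(644.8,212.8,200,C[2])
E
```

```text
t 29.12 pos [432.1 315.   87.7] tilt [ 0.003 -0.002 -1.   ] q6 -1.0 q1 0.61 w 59.5 F [-0.3  0.2 -1.1] | turn 8.33 shift [-22.19  -7.95 -11.29]
```

Request:
move_arm --pt "0 0 -4 0 0" --pt "0 0 -4 0 0" --pt "0 0 -3 8.33 0" --pt "-3.7 -1.33 0 0 0" --pt "-3.7 -1.33 0 0 0" --pt "-3.7 -1.33 0 0 0" --pt "-3.7 -1.32 0 0 0" --pt "-3.7 -1.32 0 0 0" --pt "-3.69 -1.32 0 0 0" --pt "0 0 0 0 0"

```text
t: 30.38
ee_pos: [647.3, 212.0, 197.8]
orientation: [0.17, 3.137, -0.0]
ft_force: [0.0, -0.3, -1.6]
width: 59.4
grasp_force: 30.0
```

Request:
move_arm --pt "0 0 3 0 0" --pt "0 0 2 0 0" --pt "0 0 0 0 0" --pt "0 0 0 0 0"

```text
t: 30.88
ee_pos: [645.7, 213.9, 149.0]
orientation: [0.165, 3.137, 0.0]
ft_force: [0.8, -0.1, -1.5]
width: 59.9
grasp_force: 30.0
```

```bash
python3 - <<'E'
from h import *
C=(636.7,139.0,-.1056)
to(644.8,212.8,94,C[2])
E
```

```text
t 30.88 pos [645.7 213.9 149. ] tilt [-0.001  0.    -1.   ] q6 -1.16 q1 0.3 w 59.9 F [ 0.8 -0.1 -1.5] | turn 0.03 shift [ 0.08 -0.12  5.5 ]
```

Request:
move_arm --pt "0.1 -0.15 2 0 0" --pt "0 0 2 0 0" --pt "0 0 0.8 0 0" --pt "0 0 0.3 0 0" --pt "0 0 0.2 0 0" --pt "0 0 0 0 0"

```text
t: 31.62
ee_pos: [645.8, 211.9, 97.0]
orientation: [0.165, 3.135, 0.0]
ft_force: [-1.1, -2.5, 13.0]
width: 59.8
grasp_force: 30.0
```

Request:
move_arm --pt "0 0 0.2 0 0" --pt "0 0 0 0 0"

```text
t: 31.88
ee_pos: [646.3, 211.9, 96.2]
orientation: [0.165, 3.134, 0.001]
ft_force: [-3.6, -4.9, 20.4]
width: 59.7
grasp_force: 30.0
```

Request:
move_arm --pt "0.15 0 0 0 0" --pt "0.1 0 0 0 0" --pt "0 0 0 0 0"

```text
t: 32.25
ee_pos: [645.6, 212.0, 96.3]
orientation: [0.165, 3.13, 0.001]
ft_force: [2.8, -5.6, 17.0]
width: 59.9
grasp_force: 30.0
```

```bash
python3 - <<'E'
from h import *
o=get_obs();print(o['moment'])
C=(636.7,139.0,-.1056)
to(644.8,212.8,94,C[2])
I={n:optics.get_image(n) for n in CAL}
k=6;o=[]
G=vee(75,8,123.8)
for n in('top','scene'):
    im=cv2.resize(I[n],None,fx=k,fy=k,interpolation=cv2.INTER_CUBIC)
    outline(im,n,G,(*loc(C,75),C[2]),k=k);outline(im,n,saddle('W')[2:]+saddle('W')[:2],(*loc(C,75),C[2]),z=2.5,k=k,col=(0,0,255))
    m=proj(n,[(*loc(C,60),100)])[0].astype(int)
    o.append(im[(m[1]-35)*k:(m[1]+35)*k,(m[0]-33)*k:(m[0]+33)*k])
cv2.imwrite('pics/g4.png',np.hstack(o))
E
```

```text
[-0.92855234 -0.49704502  0.13852687]
t 32.25 pos [645.6 212.   96.3] tilt [-0.008  0.001 -1.   ] q6 -1.16 q1 0.3 w 59.9 F [ 2.8 -5.6 17. ] | turn 0.03 shift [0.09 0.07 0.23]
```

View pics/g4.png

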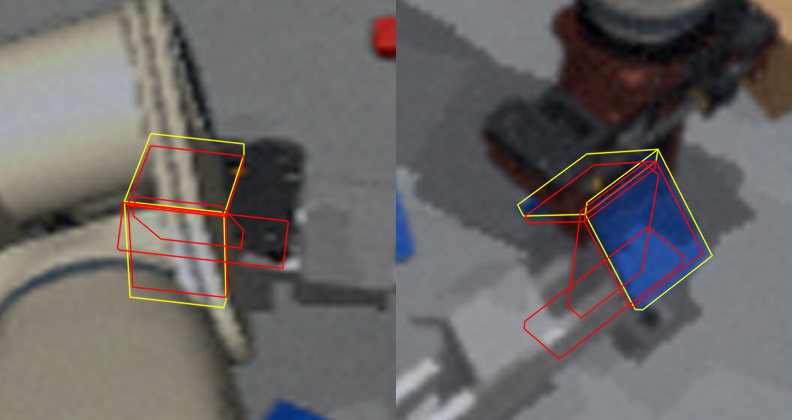

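The guard follows the nested outline (yellow) on the wide saddle at scene-crop (650,240), within about 3 mm. I'll release it and look.

Request:
move_arm --pt "0 0 0 0 100" --pt "0 0 0 0 100" --pt "0 0 0 0 100" --pt "0 0 0 0 100" --pt "0 0 -2 0 100" --pt "0 0 -4 0 100" --pt "0 0 -4 0 100" --pt "0 0 0 0 100"

```text
t: 33.35
ee_pos: [644.5, 213.2, 198.9]
orientation: [0.165, 3.129, 0.005]
ft_force: [0.5, 0.4, -0.8]
width: 87.7
grasp_force: 0.0
```

```bash
python3 - <<'E'
from h import *
C=(636.7,139.0,-.1056)
to(476,154,120,-.432)
im=optics.get_image('scene'); p=proj('scene',[(645,213,90)])[0]
for ce,m,a in comps(blue(im)):
    if np.hypot(*(ce-p))<20:
        for z in (65.1,68):
            print(z,fit({'scene':m},guard('L'),(645,213),z=z,yaws=[-.1]))
E
```

```text
t 33.35 pos [644.5 213.2 198.9] tilt [-0.008  0.003 -1.   ] q6 -1.16 q1 0.3 w 87.7 F [ 0.5  0.4 -0.8] | turn 18.71 shift [ 12.89 -12.46   7.75]
65.1 ((np.float64(645.4037535118944), np.float64(211.94906779060827), np.float64(-0.13548262398298033)), {'scene': 0.953})
68 ((np.float64(646.1659857195532), np.float64(210.0183755967856), np.float64(-0.12686189268230888)), {'scene': 0.954})
```

Request:
move_arm --pt "0 0 0 9.35 100" --pt "0 0 0 9.36 100" --pt "3.22 -3.11 0 0 100" --pt "3.22 -3.11 0 0 100" --pt "3.22 -3.12 0 0 100" --pt "3.23 -3.12 0 0 100" --pt "0 0 4 0 100" --pt "0 0 4 0 100" --pt "0 0 0 0 100" --pt "0 0 0 0 100"

```text
t: 34.65
ee_pos: [473.1, 153.3, 114.0]
orientation: [-0.673, -3.068, 0.0]
ft_force: [0.6, -0.4, 0.2]
width: 88.1
grasp_force: 0.0
```

```bash
python3 - <<'E'
from h import *
gs=guards()
to(476,154,31,-.432)
E
```

```text
L [ 6.52280e+02  2.26644e+02 -8.30000e-02] {'top': 0.913, 'scene': 0.32}
L [ 4.37388e+02 -3.22434e+02 -3.44000e-01] {'top': 0.943, 'scene': 0.939}
S [ 4.43240e+02 -1.49549e+02 -1.71000e-01] {'top': 0.931, 'scene': 0.928}
t 34.75 pos [473.7 153.5 114.7] tilt [-0.002  0.001 -1.   ] q6 -0.85 q1 0.29 w 87.9 F [-0.7 -0.8  0.2] | turn -0.01 shift [-0.17  0.13  8.37]
```

Request:
move_arm --pt "-0.15 0.1 3.5 0 100" --pt "0 0 3 0 100" --pt "0 0 1.8 0 100" --pt "0 0 0 0 100" --pt "0 0 0 0 100" --pt "0 0 0 0 0" --pt "0 0 0 0 0" --pt "0 0 0 0 0" --pt "0 0 0 0 0"

```text
t: 35.88
ee_pos: [474.8, 153.5, 30.7]
orientation: [0.674, 3.068, 0.0]
ft_force: [-0.7, -0.1, 4.5]
width: 59.6
grasp_force: 30.0
```

```bash
python3 - <<'E'
from h import *
C=(636.7,139.0,-.1056)
to(476,154,31,-.432)
to(645,212.2,200,C[2])
E
```

```text
t 35.88 pos [474.8 153.5  30.7] tilt [-0.  0. -1.] q6 -0.85 q1 0.29 w 59.6 F [-0.7 -0.1  4.5] | turn -0.01 shift [-0.09  0.09 -0.03]
t 35.88 pos [474.8 153.5  30.7] tilt [-0.  0. -1.] q6 -0.85 q1 0.29 w 59.6 F [-0.7 -0.1  4.5] | turn -18.71 shift [-16.32   7.64 -16.92]
```

Request:
move_arm --pt "0 0 -2 0 0" --pt "0 0 -4 0 0" --pt "0 0 -4 0 0" --pt "0 0 -4 -9.35 0" --pt "0 0 -2 -9.36 0" --pt "-4 1.9 0 0 0" --pt "-4.1 1.9 0 0 0" --pt "-4.1 1.9 0 0 0" --pt "-4.05 1.94 0 0 0" --pt "0 0 0 0 0"

```text
t: 37.12
ee_pos: [646.1, 213.0, 189.5]
orientation: [0.166, 3.137, 0.0]
ft_force: [0.1, -0.3, -1.6]
width: 60.0
grasp_force: 30.0
```

Request:
move_arm --pt "0 0 3 0 0" --pt "0 0 0 0 0" --pt "0 0 0 0 0"

```text
t: 37.5
ee_pos: [643.7, 212.1, 160.9]
orientation: [-0.166, -3.137, 0.0]
ft_force: [0.9, -0.4, -0.4]
width: 59.3
grasp_force: 30.0
```

```bash
python3 - <<'E'
from h import *
C=(636.7,139.0,-.1056)
to(644.4,212.1,107,C[2])
E
```

```text
t 37.5 pos [643.7 212.1 160.9] tilt [ 0. -0. -1.] q6 -1.16 q1 0.3 w 59.3 F [ 0.9 -0.4 -0.4] | turn -0.0 shift [-0.07  0.    5.39]
```

Request:
move_arm --pt "-0.06 0 2.2 0 0" --pt "0 0 2 0 0" --pt "0 0 0.6 0 0" --pt "0 0 0.3 0 0" --pt "0 0 0.2 0 0" --pt "0 0 0 0 0"

```text
t: 38.25
ee_pos: [645.8, 211.9, 109.7]
orientation: [0.166, 3.135, -0.0]
ft_force: [-4.1, -3.6, 18.1]
width: 59.8
grasp_force: 30.0
```

Request:
move_arm --pt "0.12 0 -0.05 0 0" --pt "0.08 0 0 0 0" --pt "0 0 0.05 0 0" --pt "0 0 0 0 0"

```text
t: 38.75
ee_pos: [645.3, 212.0, 109.7]
orientation: [0.165, 3.132, 0.0]
ft_force: [0.8, -3.5, 15.1]
width: 59.7
grasp_force: 30.0
```

Request:
move_arm --pt "0 0 0 0 100" --pt "0 0 0 0 100" --pt "0 0 0 0 100" --pt "0 0 0 0 100" --pt "0 0 -2 0 100" --pt "0 0 -4 0 100" --pt "0 0 -4 0 100" --pt "0 0 0 0 100"

```text
t: 39.75
ee_pos: [645.3, 213.3, 212.9]
orientation: [0.165, 3.129, 0.005]
ft_force: [0.5, -0.6, -0.2]
width: 87.9
grasp_force: 0.0
```

```bash
python3 - <<'E'
from h import *
im=optics.get_image('scene'); p=proj('scene',[(645,213,100)])[0]
st=guard('L')+[q+[0,0,11.3] for q in guard('L')]
for ce,m,a in comps(blue(im)):
    if np.hypot(*(ce-p))<20: print(fit({'scene':m},st,(645,213),z=65.1,yaws=[-.1]))
gs=guards()
to(437.4,-322.4,200,-.344)
E
```

```text
((np.float64(644.4041032019843), np.float64(211.86077132518585), np.float64(-0.1209150149039063)), {'scene': 0.955})
L [ 4.37519e+02 -3.22834e+02 -3.48000e-01] {'top': 0.931, 'scene': 0.949}
S [ 4.43463e+02 -1.49510e+02 -1.80000e-01] {'top': 0.928, 'scene': 0.931}
t 39.9 pos [642.4 212.3 207.4] tilt [ 0. -0. -1.] q6 -1.16 q1 0.3 w 87.8 F [ 0.1 -0.9 -0.1] | turn 13.66 shift [  1.26 -57.25   0.75]
```

Request:
move_arm --pt "0 0 0 6.83 100" --pt "0 0 0 6.83 100" --pt "0.09 -4.09 0 0 100" --pt "0.09 -4.09 0 0 100" --pt "0.09 -4.09 0 0 100" --pt "0.09 -4.09 0 0 100" --pt "0.09 -4.09 0 0 100" --pt "0.09 -4.09 0 0 100" --pt "0.09 -4.09 0 0 100" --pt "0.09 -4.09 0 0 100"

```text
t: 41.15
ee_pos: [524.2, -94.2, 206.2]
orientation: [-0.537, -3.093, -0.0]
ft_force: [0.6, -0.4, 0.3]
width: 88.0
grasp_force: 0.0
```

Request:
move_arm --pt "0.09 -4.09 0 0 100" --pt "0.09 -4.09 0 0 100" --pt "0.09 -4.09 0 0 100" --pt "0.09 -4.09 0 0 100" --pt "0.09 -4.09 0 0 100" --pt "0.09 -4.08 0 0 100" --pt "0 0 4 0 100" --pt "0 0 4 0 100" --pt "0 0 0 0 100" --pt "0 0 0 0 100"

```text
t: 42.4
ee_pos: [438.1, -322.3, 127.8]
orientation: [-0.537, -3.095, -0.0]
ft_force: [0.0, -0.4, 0.2]
width: 87.8
grasp_force: 0.0
```

```bash
python3 - <<'E'
from h import *
to(437.4,-322.5,31,-.346)
gs=guards()
E
```

```text
t 42.4 pos [ 438.1 -322.3  127.8] tilt [ 0.  0. -1.] q6 -1.88 q1 -0.66 w 87.8 F [ 0.  -0.4  0.2] | turn 0.13 shift [ 0.06 -0.04  9.68]
L [ 6.52692e+02  2.28904e+02 -6.20000e-02] {'top': 0.872, 'scene': 0.312}
S [ 4.4323e+02 -1.4980e+02 -1.7100e-01] {'top': 0.926, 'scene': 0.927}
L [ 4.38313e+02 -3.23361e+02 -3.46000e-01] {'top': 0.192, 'scene': 0.954}
```

Request:
move_arm --pt "0 -0.05 4 0 100" --pt "0 0 3.5 0 100" --pt "0 0 2.2 0 100" --pt "0 0 0 0 100" --pt "0 0 0 0 100" --pt "0 0 0 0 0" --pt "0 0 0 0 0" --pt "0 0 0 0 0" --pt "0 0 0 0 0"

```text
t: 43.62
ee_pos: [437.9, -322.9, 30.7]
orientation: [0.538, 3.095, -0.0]
ft_force: [-0.6, 0.4, 3.9]
width: 59.6
grasp_force: 30.0
```

```bash
python3 - <<'E'
from h import *
C=(636.7,139.0,-.1056)
to(437.5,-322.6,31,-.346)
to(644.4,212,210,C[2])
E
```

```text
t 43.62 pos [ 437.9 -322.9   30.7] tilt [-0.001 -0.    -1.   ] q6 -1.88 q1 -0.66 w 59.6 F [-0.6  0.4  3.9] | turn 0.12 shift [ 0.05  0.01 -0.03]
t 43.62 pos [ 437.9 -322.9   30.7] tilt [-0.001 -0.    -1.   ] q6 -1.88 q1 -0.66 w 59.6 F [-0.6  0.4  3.9] | turn -13.66 shift [-14.91  55.36 -17.93]
```

Request:
move_arm --pt "0 0 -2 0 0" --pt "0 0 -4 0 0" --pt "0 0 -4 0 0" --pt "0 0 -4 -6.83 0" --pt "0 0 -4 -6.83 0" --pt "-0.91 3.36 0 0 0" --pt "-1 4 0 0 0" --pt "-1 4 0 0 0" --pt "-1 4 0 0 0" --pt "-1.1 4 0 0 0"

```text
t: 44.88
ee_pos: [507.9, -134.2, 210.2]
orientation: [-0.166, -3.137, -0.0]
ft_force: [0.2, 0.2, -1.9]
width: 59.4
grasp_force: 30.0
```

Request:
move_arm --pt "-1.1 4 0 0 0" --pt "-1.1 4 0 0 0" --pt "-1.1 4 0 0 0" --pt "-1.1 4 0 0 0" --pt "-1.1 4 0 0 0" --pt "-1.1 4 0 0 0" --pt "-1.1 4 0 0 0" --pt "-1.1 4 0 0 0" --pt "-1.2 4 0 0 0" --pt "0 0 0 0 0"

```text
t: 46.12
ee_pos: [645.6, 214.4, 209.7]
orientation: [-0.161, -3.137, -0.0]
ft_force: [-0.0, -0.4, -1.4]
width: 59.4
grasp_force: 30.0
```

Request:
move_arm --pt "0 0 2.5 0 0" --pt "0 0 0 0 0" --pt "0 0 0 0 0"

```text
t: 46.5
ee_pos: [645.2, 211.2, 185.8]
orientation: [-0.167, -3.137, 0.0]
ft_force: [0.6, 0.2, -1.2]
width: 59.7
grasp_force: 30.0
```

```bash
python3 - <<'E'
from h import *
C=(636.7,139.0,-.1056)
to(645,212,118.4,C[2])
E
```

```text
t 46.5 pos [645.2 211.2 185.8] tilt [ 0. -0. -1.] q6 -1.17 q1 0.3 w 59.7 F [ 0.6  0.2 -1.2] | turn -0.04 shift [0.03 0.08 6.74]
```

Request:
move_arm --pt "0.1 0.08 2.5 0 0" --pt "0 0 2.5 0 0" --pt "0 0 0.8 0 0" --pt "0 0 0.4 0 0" --pt "0 0 0.3 0 0" --pt "0 0 0 0 0"

```text
t: 47.25
ee_pos: [646.1, 212.1, 123.6]
orientation: [0.166, 3.134, -0.0]
ft_force: [-1.6, -4.0, 9.3]
width: 59.9
grasp_force: 30.0
```

Request:
move_arm --pt "0.1 0 0.1 0 0" --pt "0.05 0 0.1 0 0" --pt "0 0 0.1 0 0" --pt "0 0 0 0 0"

```text
t: 47.75
ee_pos: [646.0, 212.1, 122.2]
orientation: [0.165, 3.13, 0.0]
ft_force: [-1.2, -6.9, 15.9]
width: 59.8
grasp_force: 30.0
```

Request:
move_arm --pt "0 0 0 0 100" --pt "0 0 0 0 100" --pt "0 0 0 0 100" --pt "0 0 0 0 100" --pt "0 0 -2 0 100" --pt "0 0 -4 0 100" --pt "0 0 -4 0 100" --pt "0 0 0 0 100"

```text
t: 48.75
ee_pos: [645.3, 213.8, 222.8]
orientation: [0.165, 3.13, 0.005]
ft_force: [0.5, 0.0, 0.2]
width: 87.5
grasp_force: 0.0
```

```bash
python3 - <<'E'
from h import *
im=optics.get_image('scene'); p=proj('scene',[(645,213,105)])[0]
st=sum([[q+[0,0,11.3*i] for q in guard('L')] for i in range(3)],[])
for ce,m,a in comps(blue(im)):
    if np.hypot(*(ce-p))<20: print(fit({'scene':m},st,(645,213),z=65.1,yaws=[-.1]))
gs=guards()
to(443.3,-149.6,200,-.173)
E
```

```text
((np.float64(645.113523276836), np.float64(211.63054455177183), np.float64(-0.1327875198132254)), {'scene': 0.958})
S [ 4.43267e+02 -1.49599e+02 -1.73000e-01] {'top': 0.93, 'scene': 0.929}
t 48.9 pos [642.4 212.9 217.3] tilt [ 0.001 -0.    -1.   ] q6 -1.16 q1 0.3 w 87.8 F [-0.4  0.1 -1. ] | turn 3.87 shift [ 13.37 -39.14   1.75]
```

Request:
move_arm --pt "0 0 0 3.87 100" --pt "1.34 -3.91 0 0 100" --pt "1.34 -3.91 0 0 100" --pt "1.34 -3.91 0 0 100" --pt "1.34 -3.91 0 0 100" --pt "1.34 -3.91 0 0 100" --pt "1.34 -3.92 0 0 100" --pt "1.33 -3.92 0 0 100" --pt "1.33 -3.92 0 0 100" --pt "1.33 -3.92 0 0 100"

```text
t: 50.15
ee_pos: [462.1, -114.1, 216.3]
orientation: [-0.271, -3.127, -0.001]
ft_force: [0.6, -0.7, -0.0]
width: 87.6
grasp_force: 0.0
```

Request:
move_arm --pt "1.33 -3.92 0 0 100" --pt "0 0 4 0 100" --pt "0 0 4 0 100" --pt "0 0 2 0 100" --pt "0 0 0 0 100" --pt "0 0 0 0 100"

```text
t: 50.9
ee_pos: [443.9, -149.6, 117.6]
orientation: [-0.271, -3.13, -0.0]
ft_force: [-0.8, 0.7, 0.2]
width: 87.9
grasp_force: 0.0
```

```bash
python3 - <<'E'
from h import *
to(443.3,-149.6,17,-.173)
gs=guards()
E
```

```text
t 50.9 pos [ 443.9 -149.6  117.6] tilt [ 0.  0. -1.] q6 -1.75 q1 -0.35 w 87.9 F [-0.8  0.7  0.2] | turn 0.0 shift [ 6.000e-02 -1.000e-02  1.006e+01]
L [ 6.52872e+02  2.32242e+02 -6.90000e-02] {'top': 0.824, 'scene': 0.304}
```

Request:
move_arm --pt "0.05 0 4 0 100" --pt "0 0 3.7 0 100" --pt "0 0 2.3 0 100" --pt "0 0 0 0 100" --pt "0 0 0 0 100" --pt "0 0 0 0 0" --pt "0 0 0 0 0" --pt "0 0 0 0 0" --pt "0 0 0 0 0"

```text
t: 52.12
ee_pos: [443.6, -149.7, 17.7]
orientation: [0.272, 3.129, -0.0]
ft_force: [-0.2, -0.2, 4.0]
width: 59.6
grasp_force: 30.0
```

```bash
python3 - <<'E'
from h import *
C=(636.7,139.0,-.1056)
to(443.3,-149.6,17,-.173)
to(632.6,103.3,177,C[2])
E
```

```text
t 52.12 pos [ 443.6 -149.7   17.7] tilt [-0.001 -0.    -1.   ] q6 -1.75 q1 -0.35 w 59.6 F [-0.2 -0.2  4. ] | turn -0.01 shift [0.03 0.   0.07]
t 52.12 pos [ 443.6 -149.7   17.7] tilt [-0.001 -0.    -1.   ] q6 -1.75 q1 -0.35 w 59.6 F [-0.2 -0.2  4. ] | turn -3.87 shift [-16.14  27.15 -15.92]
```

Request:
move_arm --pt "0 0 -2 0 0" --pt "0 0 -4 0 0" --pt "0 0 -4 0 0" --pt "0 0 -4 -3.87 0" --pt "0 0 -2 0 0" --pt "-2.14 3.15 0 0 0" --pt "-2.3 4 0 0 0" --pt "-2.3 4 0 0 0" --pt "-2.3 4 0 0 0" --pt "-2.3 4 0 0 0"

```text
t: 53.38
ee_pos: [576.7, 30.3, 177.1]
orientation: [-0.166, -3.137, 0.0]
ft_force: [-0.7, -0.6, -0.3]
width: 59.9
grasp_force: 30.0
```

Request:
move_arm --pt "-2.4 4 0 0 0" --pt "-2.4 4 0 0 0" --pt "0 0 0 0 0" --pt "0 0 2.5 0 0" --pt "0 0 0 0 0" --pt "0 0 0 0 0"

```text
t: 54.12
ee_pos: [632.2, 102.8, 152.8]
orientation: [-0.167, -3.137, 0.0]
ft_force: [0.6, -0.5, 0.1]
width: 59.6
grasp_force: 30.0
```

```bash
python3 - <<'E'
from h import *
C=(636.7,139.0,-.1056)
to(632.6,103.3,97,C[2])
E
```

```text
t 54.12 pos [632.2 102.8 152.8] tilt [ 0. -0. -1.] q6 -1.32 q1 0.14 w 59.6 F [ 0.6 -0.5  0.1] | turn -0.03 shift [-0.04  0.06  5.58]
```

Request:
move_arm --pt "-0.04 0.05 2 0 0" --pt "0 0 2 0 0" --pt "0 0 0.7 0 0" --pt "0 0 0.4 0 0" --pt "0 0 0.2 0 0" --pt "0 0 0 0 0"

```text
t: 54.88
ee_pos: [633.5, 102.6, 100.1]
orientation: [0.165, 3.136, -0.003]
ft_force: [-1.2, -6.8, 9.5]
width: 60.0
grasp_force: 30.0
```

Request:
move_arm --pt "0.06 -0.05 0.1 0 0" --pt "0 0 0.1 0 0" --pt "0 0 0 0 0"

```text
t: 55.25
ee_pos: [633.8, 102.6, 99.1]
orientation: [0.165, 3.134, -0.001]
ft_force: [-1.9, -5.4, 13.4]
width: 60.1
grasp_force: 30.0
```

Request:
move_arm --pt "0 0 0 0 100" --pt "0 0 0 0 100" --pt "0 0 0 0 100" --pt "0 0 0 0 100" --pt "0 0 -2 0 100" --pt "0 0 -4 0 100" --pt "0 0 -4 0 100" --pt "4 -2 0 0 100" --pt "5 -3 0 0 100" --pt "5 -3 0 0 100"

```text
t: 56.5
ee_pos: [483.5, 38.2, 198.7]
orientation: [0.165, 3.135, 0.0]
ft_force: [0.5, 0.1, -0.2]
width: 87.8
grasp_force: 0.0
```

Request:
move_arm --pt "4 -4 0 0 100" --pt "4 -4 0 0 100" --pt "2 -5 0 0 100" --pt "2 -5 0 0 100" --pt "0 -5 0 0 100" --pt "0 -5 0 0 100" --pt "0 0 0 0 100" --pt "0 0 0 0 100" --pt "0 0 0 0 100"

```text
t: 57.62
ee_pos: [335.9, -226.1, 197.7]
orientation: [0.164, 3.137, 0.0]
ft_force: [-0.3, -0.2, -0.8]
width: 87.8
grasp_force: 0.0
```

```bash
python3 - <<'E'
from h import *
C=(636.7,139.0,-.1056)
o=get_obs();print(o['t'],o['ee_pos'])
I={n:optics.get_image(n) for n in CAL}
L=sum([[q+[0,0,11.3*i] for q in guard('L')] for i in range(3)],[])
for nm,st,z,c in(('L',L,65.1,(645,212)),('S',guard('S'),79.3,(633,103))):
    ms={}
    for n in CAL:
        p=proj(n,[(*c,110)])[0]
        r=min(comps(blue(I[n])),key=lambda t:np.hypot(*(t[0]-p)))
        if np.hypot(*(r[0]-p))<20: ms[n]=r[1]
    print(nm,fit(ms,st,c,z=z,yaws=[-.1]))
k=6;o=[]
for n in('top','scene'):
    im=cv2.resize(I[n],None,fx=k,fy=k,interpolation=cv2.INTER_CUBIC)
    m=proj(n,[(*loc(C,15),90)])[0].astype(int)
    o.append(im[(m[1]-45)*k:(m[1]+45)*k,(m[0]-33)*k:(m[0]+33)*k])
cv2.imwrite('pics/fin.png',np.hstack(o))
E
```

```text
57.625 [ 335.86125792 -226.12342018  197.66461164]
L ((np.float64(644.144035544794), np.float64(213.64303015103084), np.float64(-0.1327731485505295)), {'scene': 0.936, 'top': 0.938})
S ((np.float64(633.4466735959359), np.float64(103.4522760000975), np.float64(-0.13104876825958256)), {'scene': 0.922, 'top': 0.931})
```

View pics/fin.png

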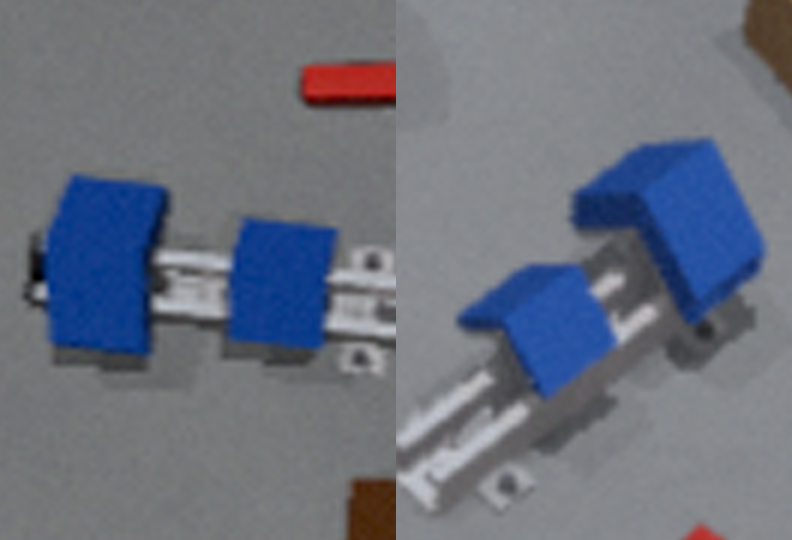

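The three large guards are nested on the wide saddle (top crop (105,265)) and the small one on the narrow saddle ((283,285)). The stacks are 110.7 mm apart, against the 110 mm expected, and both are at their home positions.

```bash
python3 -c "
from workcell import close_job; print(close_job())"
```

```text
the job is handed in; nothing more can be done
None
```

Job handed in at about 58 s: both saddles are home in the channel, foot to foot, with all four blue guards found in the scene (three large, one small) nested on them.

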